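Refit the film-gate cam on the carrier's flatted spindle

ROBOT

A 6-joint arm with a two-finger parallel gripper is mounted at the origin on the work surface. World frame = base frame: x ahead of the robot, y to its left, z up, the work surface at z = 0. Lengths are in mm, angles in rad, forces in N, time in s.
With the tool pointing down it reaches from about 275 to 750 mm from the base axis. Payload 10.2 kg.
Tool frame: the origin (TCP) lies between the finger pads; the fingertips stand 17 mm ahead of it and the grasp point (between the pads) lies 2 mm behind it; z points along the fingers, y is the line along which they close (so a half turn about z gives the same grasp; the last joint's range is limited). The gripper opens to 85 mm and grips with 20 to 120 N. Pads are 22 mm wide; open, the fingers measure 114 mm over their backs; the gripper's body (76 mm by 85 mm) begins 54 mm behind the grasp point. The pads swing forward as they close: fully open they stand 13 mm farther back than shut.
Start: joints at [-1.561, 0.313, 1.498, -0, 1.331, -0.223], TCP at [121.105, -510.847, 223.794] pointing down, gripper open.
Joint ranges: [-2.94, 2.94], [-0.97, 2.17], [0.19, 2.56], [-1.23, 4.37], [0.02, 3.11], [-2.88, 2.88]. Speed limits (rad/s): [2.39, 2.39, 3.01, 3.14, 3.14, 3.14].

INTERFACE

Orientations are given as a unit quaternion [w, x, y, z].
In Python, from rig import * gives the robot as it stands.
- The arm moves only by the tool step_arm, never from a script. Its argument "commands" is text: rows parted by semicolons, each of 7 numbers parted by spaces: the opening, from 0 (shut) to 1 (fully open), then the shift along the tool's x, y, z in cm, then the turn, a rotation vector about the tool's x, y, z in rad. In form: hand x y z rx ry rz; .... A call has 1 to 20 rows; each row is the pose to reach, as a shift and turn from the pose commanded when the call began, along the tool's axes at that moment; what a row does not reach only later rows make up. A row lasts 1/12 s, in which the tool goes at most 41.7 mm and 7.16 degrees, less where a joint would pass 70% of its speed; a pose out of reach is approached as far as the arm can. A call with a gripper value outside its range is refused whole. The fingers move at their own pace and stop on an object; "newtons" is the grip in N (left out, the last holds). Time passes only in rows, so rows that repeat a pose let the fingers close. It gives the time, the measured TCP pose, the force, the opening and the grip force at its end, in the units of the state.
- sense(): the state, without advancing time (a new reading comes with each control period).
- capture(name): name is "scene" or "top" or "wrist"; returns the picture (400x640x3 uint8, red, green, blue); there is no depth.
- camera_model(name): a dict with "mtx" (3x3 intrinsics, pixels), "eye" and "rotation" of the camera in the world. Camera axes: x right, y down, z forward; pixel columns grow to the right and rows downward; lengths in mm; the calibration is good to about 2 mm. The wrist camera is an equidistant fisheye: a pixel r from the principal point sees the ray r / f radians off the axis. A picture is of the moment at which its call begins: read the wrist's pose just before it. camera_model takes no time and is no camera call; for the wrist camera it gives the pose at the moment of the call.
- finish_job(): hands the job in; it is judged then, once.
Trained networks look in the newest picture that a camera, given by its name, has taken for a name from the list of things; names that differ only in an ending like _2 or _b are one class to them, and where a whole thing is asked for, a point or a joint stands for the part that bears it (a point fixed in the world has none). Each returns a list of dicts, best first, with "score" (0 to 1); they miss things now and then, are a little off and sometimes report something else, mostly with a low value. They report only what shows in the picture. A call takes as long as a camera call. They do not tell look-alikes from the thing itself.
- search_frame(camera, label): "rect" ([centre column, centre row, width, height] in pixels, round what is visible of it).
- trace(camera, label): "mask" (400x640 bool, what is visible of it) and "rect" ([centre column, centre row, width, height] in pixels, round what is visible of it).
- spot_point(camera, label): "xy" ([column, row] in pixels: a listed point, or the origin of a listed thing).
The state is a dict: "time_s": time; "joints": joint angles; "dq": joint speeds; "tau": joint torques, N m; "eef_pos": TCP position; "ee_rot": TCP orientation; "force": force on the tool from outside, world axes, zero at the start; "wrist_torque": the same for the moment, N m; "grip_width": opening from 0.0 (shut) to 1.0 (fully open); "grip_force": force on a finger pad.
Only numpy, scipy, OpenCV 4.12 (cv2) and the standard library are available. Lean on these libraries where they do the work, as an engineer would, in place of code of your own. Each camera call takes 0.05 s, during which the arm holds its last target. There are 200 camera calls.

TASK

Put the film-gate cam (the white part with the pointed nose and the half-moon hole) onto the upright flatted spindle of the black film carrier: turn it so that its nose points the same way as the steel pointer at the spindle's foot, push it fully home on the shoulder, and let go. Leave the plain round roller standing where it is.

Things in the scene. Friction and masses are not known exactly. Their poses are not given: they have to be found in the camera images.
- cam_mid (a point): Axis of the loose white cam, half-way up its 50 mm (underside 25 mm below; about 120 g, stands on the bench). Foot plate 10 mm thick, 60 mm round, with a nose reaching 48 mm from the axis along +x. Above it a round hub, 45 mm across, 40 mm high, gripped at any yaw. D-shaped through-bore: radius 15 mm, flat 1.5 mm from the axis on the nose side, so the hole lies on the -x side. z up.
- shaft_seat (a point): Fixed point on the upright steel spindle's axis, on the shoulder where the cam's underside rests. Shaft 42 mm high above it: half-round, radius 13 mm, flat face through the axis looking along +x; straight 22 mm, then tapered to a tip 3 to 7 mm off axis on the -x side. Shoulder 44 mm round with a level pointer out to 48 mm along +x. Cam fits with +x axes equal within 12 degrees, 2 mm play.
- roller_mid (a point): Plain loose roller that must stay: white plastic, same 50 mm height and 45 mm hub as the cam, but a round 60 mm flange without nose and a round 16 mm hole, too small for the spindle. The point lies on its axis, 25 mm above its underside.
- carrier: Fixed black film carrier, 200 x 170 mm. Origin on the bench surface, x across it to its raised far rib (54 mm above the bench, at least 85 mm from the spindle's axis). Its flat top, 40 mm above the bench, bears the spindle, whose shoulder and pointer are 6 mm thick. Neither moves; the spindle does not turn.
There are look-alikes about, which are no part of the job. Leave any green or purple look-alike of the part that bears cam_mid alone. What is shaped like the part that bears roller_mid but red is not meant.

How it is judged (in metres and radians):
At the end, for the whole second after the job is handed in: The cam sits released on the spindle: upright within 7 degrees, axis within 8 mm of the spindle's, underside within 5 mm of the shoulder, nose along the pointer within 23 degrees; the plain roller stands upright (within 11 degrees) within 30 mm of its start (horizontal distance between cam_mid and shaft_seat below 0.008 m and z of cam_mid in the frame of shaft_seat between 0.02 and 0.03 m and angle between cam_mid's own z axis and vertical below 0.12 rad and angle between the x axis of cam_mid and the x axis of shaft_seat, either way round below 0.4 rad and distance of roller_mid from where it was at the start of the episode below 0.03 m and angle between roller_mid's own z axis and vertical below 0.2 rad); the robot touches nothing.
It also fails if it takes over 37 s, if anything falls off the work surface, if the arm or the gripper's body presses on something with over 40 N, if the wrist force passes 120 N, or if a joint passes its speed limit or range.

## Working session

There is one attempt and no reset: what is moved stays moved. The work goes in short steps, Python scripts to look and compute and a tool call to move; the robot and the scene stay as the last step left them, time stands still between calls to the robot, and variables do not carry over. Pictures are saved under pics/ and viewed, at most 10 in all, crops included, and the job is handed in when it is done.

Besides the shell and the picture viewer there is one more tool, called by a JSON object that holds its "name" and its "arguments", one argument or row to a line. step_arm: Moves the arm, as the interface text tells. Its arguments: {"type":"object","properties":{"commands":{"type":"string"},"newtons":{"type":"number"}},"required":["commands"]}

```bash
mkdir -p pics; ls; cat > h.py <<'E'
from rig import *
import numpy as np, cv2
def ray(m,px,fish=False):
    K=np.array(m["mtx"]);R=np.array(m["rotation"]);e=np.array(m["eye"])
    a=(px[0]-K[0,2])/K[0,0];b=(px[1]-K[1,2])/K[1,1]
    if fish:
        r=np.hypot(a,b);s=np.sin(r)/r if r>1e-9 else 1
        d=np.array([a*s,b*s,np.cos(r)])
    else: d=np.array([a,b,1.])
    return e,R@d
def at_z(m,px,z,fish=False):
    e,d=ray(m,px,fish);return e+d*(z-e[2])/d[2]
def proj(m,P,fish=False):
    K=np.array(m["mtx"]);R=np.array(m["rotation"]);e=np.array(m["eye"])
    c=R.T@(np.array(P,float)-e)
    if fish:
        r=np.hypot(c[0],c[1]);t=np.arctan2(r,c[2]);q=c[:2]/r*t
    else:q=c[:2]/c[2]
    return K[0,0]*q[0]+K[0,2],K[1,1]*q[1]+K[1,2]
def save(n,im): cv2.imwrite(f"pics/{n}.png",im[:,:,::-1])
E
python3 - <<'E'
from h import *
for c in ("scene","top"):
    im=capture(c);save(c+"0",im)
    m=camera_model(c);print(c,{k:np.round(v,3).tolist() for k,v in m.items()})
    for l in ("cam_mid","shaft_seat","roller_mid","carrier"):
        print(l,[(np.round(d["xy"],1).tolist(),round(d["score"],2)) for d in spot_point(c,l)])
s=sense();print(s["eef_pos"],s["ee_rot"],s["time_s"],s["grip_width"])
E
```

```text
pics
scene {'mtx': [[449.105, 0.0, 325.553], [0.0, 449.105, 201.511], [0.0, 0.0, 1.0]], 'eye': [1230.34, 368.014, 542.365], 'rotation': [-0.241, 0.445, 0.749, -0.428]}
cam_mid [([339.6, 222.0], 0.82), ([340.3, 193.7], 0.74), ([256.3, 180.9], 0.72), ([291.1, 211.3], 0.63)]
shaft_seat [([437.8, 247.5], 0.68)]
roller_mid [([253.7, 184.0], 0.72), ([231.1, 206.5], 0.7)]
carrier [([442.8, 274.1], 0.93)]
top {'mtx': [[495.488, 0.0, 318.934], [0.0, 495.488, 195.435], [0.0, 0.0, 1.0]], 'eye': [385.223, -51.34, 895.727], 'rotation': [0.062, -0.701, 0.709, -0.041]}
cam_mid [([300.0, 177.3], 0.79), ([336.9, 237.6], 0.64)]
shaft_seat [([179.4, 165.5], 0.91)]
roller_mid [([445.6, 198.2], 0.91), ([434.2, 143.1], 0.67)]
carrier [([179.9, 166.7], 0.75)]
[ 121.0916287  -510.83630592  223.76951151] [-2.80734982e-05  9.93237497e-01  1.16100279e-01 -6.25293055e-07] 0.5 0.9964628326286472
```

```bash
sed -i 's/R=np.array(m\["rotation"\])/R=q2R(m["rotation"])/' h.py; cat >> h.py <<'E'
from scipy.spatial.transform import Rotation as Ro
def q2R(q): return Ro.from_quat(np.roll(np.array(q,float),-1)).as_matrix()
E
python3 - <<'E'
from h import *
a=cv2.imread("pics/top0.png");print(a.shape)
m=camera_model("top")
for n,p,z in (("cam1",(300,177.3),25),("cam2",(336.9,237.6),25),("seat",(179.4,165.5),46),("r1",(445.6,198.2),25),("r2",(434.2,143.1),25)):
    print(n,np.round(at_z(m,p,z)))
E
```

```text
(400, 640, 3)
cam1 [546.   7.  25.]
cam2 [437. -57.  25.]
seat [566. 219.  46.]
r1 [ 505. -249.   25.]
r2 [ 605. -234.   25.]
```

View pics/top0.png

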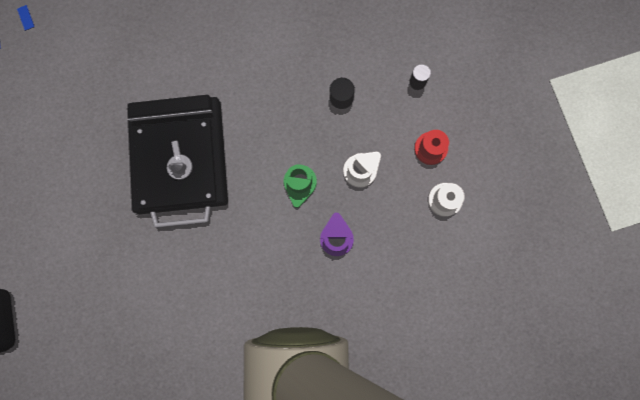

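View pics/scene0.png

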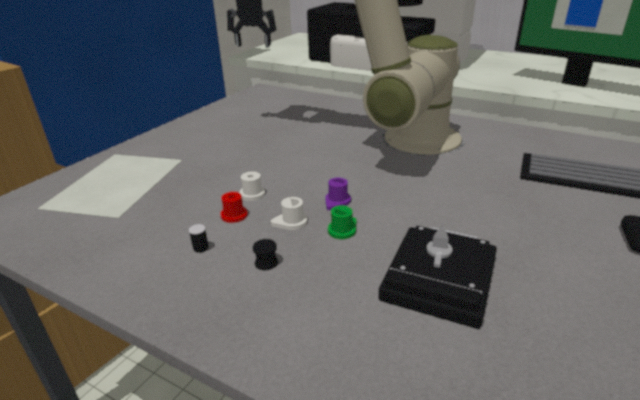

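Top view: green cam at (300,182) and purple cam at (337,237) are the look-alikes. The white nosed part at (362,169) fits cam_mid. The white roller is at (447,199) and a red roller at (433,147). The spindle is at (179,166), its pointer running to about (175,142). In the scene view the white cam is at (291,213). I'll check it in an enlarged crop.

```bash
python3 - <<'E'
from h import *
im=capture("top");m=camera_model("top")
a=im[130:220,320:480];b=im[125:215,110:240]
save("crop1",np.hstack([cv2.resize(a,None,fx=2.7,fy=2.7,interpolation=cv2.INTER_CUBIC),cv2.resize(b,None,fx=2.7,fy=2.7,interpolation=cv2.INTER_CUBIC)]))
for l in ("cam_mid","shaft_seat"):
    for d in spot_point("top",l):print(l,np.round(d["xy"],1),round(d["score"],2))
w=((im.min(2)>140)&(im.max(2).astype(int)-im.min(2)<30)).astype(np.uint8)
n,lab,st,ce=cv2.connectedComponentsWithStats(w)
for i in range(1,n):
    if st[i,4]>60: print(st[i],ce[i].round(1))
E
```

```text
cam_mid [339.5 236.1] 0.92
cam_mid [361.9 165.5] 0.78
cam_mid [298.9 175.8] 0.65
cam_mid [180.6 166.3] 0.2
shaft_seat [182.  166.1] 0.64
[  550    51    90   181 10209] [607.1 131.6]
[413  64  18  17 235] [421.5  71.9]
[169 141  22  37 231] [180.2 158.8]
[343 151  38  34 721] [363.6 164.7]
[429 182  36  31 689] [447.8 195.4]
[152 207  57  19 166] [180.7 219.7]
[285 350  19  10  64] [291.7 352.8]
```

View pics/crop1.png

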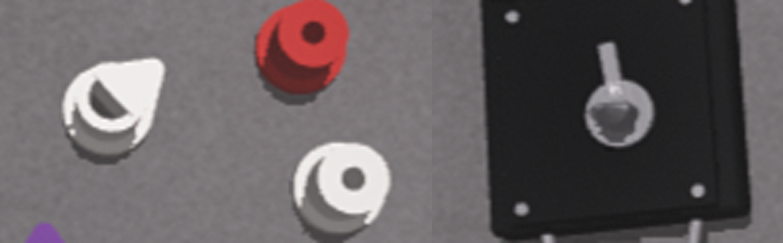

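The crop confirms it: the white nosed part with the half-moon hole is the cam, with its hub at about (360,167) and nose tip at about (379,153). The plain white roller is at (450,196). The pointer runs from (179,166) to (175,141).

```bash
python3 - <<'E'
from h import *
m=camera_model("top")
c=at_z(m,(320+108/2.7,130+98/2.7),50);n=at_z(m,(320+161/2.7,130+62/2.7),10)
s=at_z(m,(110+(619-432)/2.7,125+113/2.7),46);p=at_z(m,(110+(606-432)/2.7,125+44/2.7),46)
for a,b in((c,n),(s,p)):
    d=(b-a)[:2];print(a.round(1),b.round(1),np.hypot(*d).round(1),np.degrees(np.arctan2(d[1],d[0])).round(1))
c=(c+n)/2 if 0 else c
st=sense();R=q2R(st["ee_rot"]);print(R.round(3))
print((R.T@(np.array([c[0],c[1],200])-st["eef_pos"])).round(1))
mw=camera_model("wrist");print((R.T@(np.array(mw["eye"])-st["eef_pos"])).round(1),(R.T@q2R(mw["rotation"])).round(2),mw["mtx"])
E
```

```text
[559.1 -98.6  50. ] [ 591.5 -137.1   10. ] 50.3 -49.8
[563.7 219.3  46. ] [610.1 229.4  46. ] 47.6 12.3
[[ 0.973  0.231  0.   ]
 [ 0.231 -0.973 -0.   ]
 [-0.     0.    -1.   ]]
[ 521.2 -300.1   23.8]
[  71.6   -0.5 -150.4] [[-0.   -0.96 -0.29]
 [ 1.   -0.   -0.  ]
 [ 0.   -0.29  0.96]] [[309.70691629   0.         319.26530654]
 [  0.         309.70691629 201.1739137 ]
 [  0.           0.           1.        ]]
```

{"name": "step_arm", "arguments": {
  "commands": "1 52 -30 6 0 0 0;1 52 -30 6 0 0 0;1 52 -30 6 0 0 0;1 52 -30 6 0 0 0;1 52 -30 6 0 0 0;1 52 -30 6 0 0 0;1 52 -30 6 0 0 0;1 52 -30 6 0 0 0;1 52 -30 6 0 0 0;1 52 -30 6 0 0 0;1 52 -30 6 0 0 0;1 52 -30 6 0 0 0;1 52 -30 6 0 0 0;1 52 -30 6 0 0 0;1 52 -30 6 0 0 0;1 52 -30 6 0 0 0;1 52 -30 6 0 0 0;1 52 -30 6 0 0 0;1 52 -30 6 0 0 0;1 52 -30 6 0 0 0",
  "newtons": 40
}}

```text
time_s: 2.32
eef_pos: [557.4, -99.9, 164.1]
ee_rot: [0.0, 0.993, 0.115, 0.0]
force: [-0.0, 0.4, -0.4]
grip_width: 1.001
grip_force: 0.0
```

```bash
python3 - <<'E'
from h import *
st=sense();m=camera_model("wrist");im=capture("wrist");save("w1",im)
print(st["time_s"],st["eef_pos"].round(1),st["joints"],st["force"])
for d in spot_point("wrist","cam_mid"):print(np.round(d["xy"],1),round(d["score"],2),at_z(m,d["xy"],25,True).round(1))
w=((im.min(2)>140)&(im.max(2).astype(int)-im.min(2)<30)).astype(np.uint8)
for d in trace("wrist","cam_mid"):print(np.round(d["rect"]),round(d["score"],2))
print(proj(m,(559,-99,50),True),proj(m,(591,-137,10),True))
E
```

```text
2.3167 [557.4 -99.9 164.1] [-3.84119476e-01  4.53337840e-01  1.45639549e+00 -5.08364939e-05
  1.23148871e+00  9.55405463e-01] [-0.00443158  0.38055503 -0.42774178]
[324.5 183.5] 0.68 [ 561.5 -103.6   25. ]
[255.5 278.8] 0.66 [440.8 -55.1  25. ]
[207.9 171.9] 0.55 [547.4  11.8  25. ]
[257. 271.  55.  79.] 0.93
[210. 179.  65.  72.] 0.83
(np.float64(319.18295805315694), np.float64(191.5539837111071)) (np.float64(363.545956719552), np.float64(159.71310416057298))
```

View pics/w1.png

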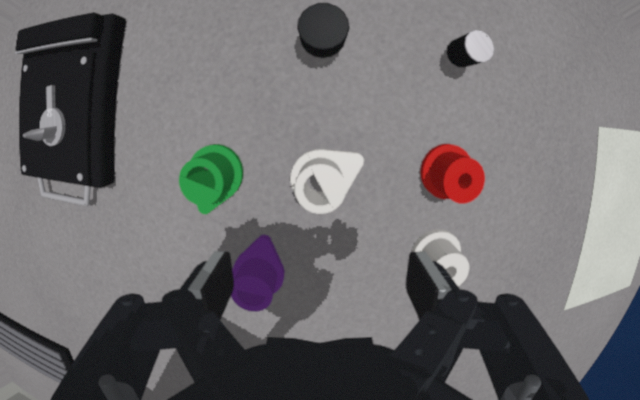

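The wrist view shows the white cam's hub top at about (319,188) and its nose tip at (363,155). Green is at (210,178), purple at (257,275) and the white roller at (445,260).

```bash
python3 - <<'E'
from h import *
m=camera_model("wrist");st=sense()
c=at_z(m,(319.5,188),50,True);n=at_z(m,(363.5,155),10,True);d=(n-c)[:2]
print(c,n,np.hypot(*d),np.degrees(np.arctan2(d[1],d[0])))
# fit bounds check: hub-top circle projected
t=np.linspace(0,2*np.pi,60);q=np.array([proj(m,(c[0]+22.5*np.cos(a),c[1]+22.5*np.sin(a),50),True) for a in t]);print(q.min(0),q.max(0))
R=q2R(st["ee_rot"]);print((R.T@(np.array([c[0],c[1],33])-st["eef_pos"])).round(1))
im=cv2.imread("pics/w1.png")
for a in t: pass
cv2.polylines(im,[np.round(q*8).astype(int)],True,(0,0,255),1,cv2.LINE_AA,3)
f=np.array([proj(m,(c[0]+30*np.cos(a),c[1]+30*np.sin(a),10),True) for a in t]);cv2.polylines(im,[np.round(f*8).astype(int)],True,(255,0,0),1,cv2.LINE_AA,3)
s=at_z(m,(53,128),46,True);print("seat~",s)
cv2.imwrite("pics/w1c.png",cv2.resize(im[135:235,260:390],None,fx=5,fy=5,interpolation=cv2.INTER_CUBIC))
E
```

```text
[562.44367918 -98.14165534  50.        ] [ 595.83265942 -135.31085003   10.        ] 49.96371718913559 -48.06673830697812
[293.99766092 162.76801721] [344.98904514 212.23019803]
[  5.   -0.3 131. ]
seat~ [564.57234474 215.61088591  46.        ]
```

View pics/w1c.png

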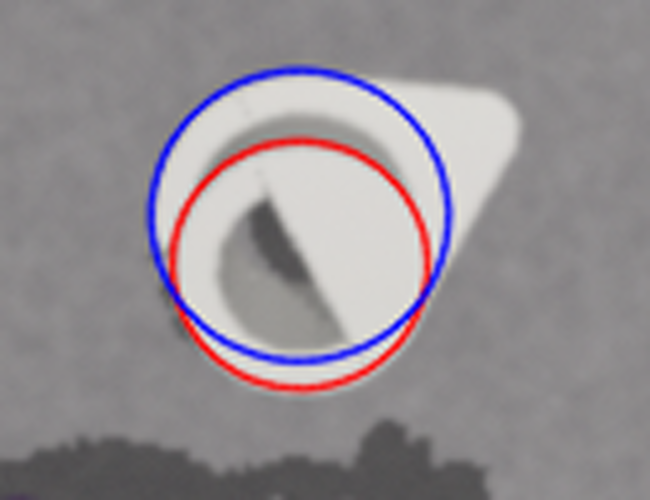

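The overlay fits: the red hub circle and blue foot circle both lie on the cam's outline, so the axis is at about (562,-98) and the nose points about -49°. Next I descend and grip.

{"name": "step_arm", "arguments": {
  "commands": "1 0.4 0 4 0 0 0;1 0.4 0 8 0 0 0;1 0.4 0 11 0 0 0;1 0.4 0 13 0 0 0;1 0.4 0 13 0 0 0;1 0.4 0 13 0 0 0;1 0.4 0 13 0 0 0;0.3 0.4 0 13 0 0 0;0.2 0.4 0 13 0 0 0;0.2 0.4 0 13 0 0 0;0.2 0.4 0 13 0 0 0;0.2 0.4 0 13 0 0 0;0.2 0.4 0 13 0 0 0;0.2 0.4 0 13 0 0 0;0.2 0.4 0 13 0 0 0;0.2 0.4 0 13 0 0 0",
  "newtons": 40
}}

```text
time_s: 3.8
eef_pos: [562.1, -98.1, 35.0]
ee_rot: [0.0, 0.993, 0.116, 0.001]
force: [-2.5, 0.5, 7.0]
grip_width: 0.503
grip_force: 39.6
```

```bash
python3 - <<'E'
from h import *
m=camera_model("wrist");st=sense()
a=at_z(m,(0,0),0,True)
mm=dict(m)
print({k:np.round(st[k],2) for k in ("time_s","eef_pos","grip_width","grip_force","force","joints")})
E
```

```text
{'time_s': np.float64(3.8), 'eef_pos': array([562.14, -98.12,  35.  ]), 'grip_width': np.float64(0.5), 'grip_force': np.float64(39.65), 'force': array([-2.5 ,  0.55,  7.04]), 'joints': array([-0.38,  0.62,  1.56,  0.  ,  0.96,  0.96])}
```

{"name": "step_arm", "arguments": {
  "commands": "0.2 0 0 -3 0 0 0;0.2 0 0 -7 0 0 0;0.2 0 0 -11 0 0 0;0.2 1 -3 -13.5 0 0 -0.1;0.2 4.8 -19.2 -13.5 0 0 -1.08;0.2 4.8 -19.2 -13.5 0 0 -1.08;0.2 4.8 -19.2 -13.5 0 0 -1.08;0.2 4.8 -19.2 -13.5 0 0 -1.08;0.2 4.8 -19.2 -13.5 0 0 -1.08;0.2 4.8 -19.2 -13.5 0 0 -1.08;0.2 4.8 -19.2 -13.5 0 0 -1.08;0.2 4.8 -19.2 -13.5 0 0 -1.08;0.2 4.8 -19.2 -13.5 0 0 -1.08;0.2 4.8 -19.2 -13.5 0 0 -1.08;0.2 4.8 -19.2 -13.5 0 0 -1.08;0.2 4.8 -19.2 -13.5 0 0 -1.08;0.2 4.8 -19.2 -13.5 0 0 -1.08"
}}

```text
time_s: 5.22
eef_pos: [564.2, 99.8, 168.8]
ee_rot: [0.0, 0.793, 0.61, 0.0]
force: [-0.0, 0.2, -0.6]
grip_width: 0.495
grip_force: 41.1
```

```bash
python3 - <<'E'
from h import *
st=sense();m=camera_model("wrist");im=capture("wrist")
print({k:np.round(st[k],3) for k in ("time_s","eef_pos","ee_rot","grip_width","grip_force","force","joints")})
R=q2R(st["ee_rot"]);print("yaw",np.degrees(np.arctan2(R[1,0],R[0,0])))
for d in spot_point("wrist","shaft_seat"):print(np.round(d["xy"],1),round(d["score"],2),at_z(m,d["xy"],46,True).round(1))
save("w2",cv2.resize(im[20:380,100:560],(782,612))[:600])
np.save("w2.npy",im)
E
```

```text
{'time_s': np.float64(5.217), 'eef_pos': array([564.177,  99.775, 168.843]), 'ee_rot': array([0.   , 0.793, 0.61 , 0.   ]), 'grip_width': np.float64(0.495), 'grip_force': np.float64(41.132), 'force': array([-0.018,  0.189, -0.62 ]), 'joints': array([-0.029,  0.463,  1.428,  0.   ,  1.25 ,  0.23 ])}
yaw 75.13054227425565
[288.3  59.4] 0.95 [567.8 222.4  46. ]
```

View pics/w2.png

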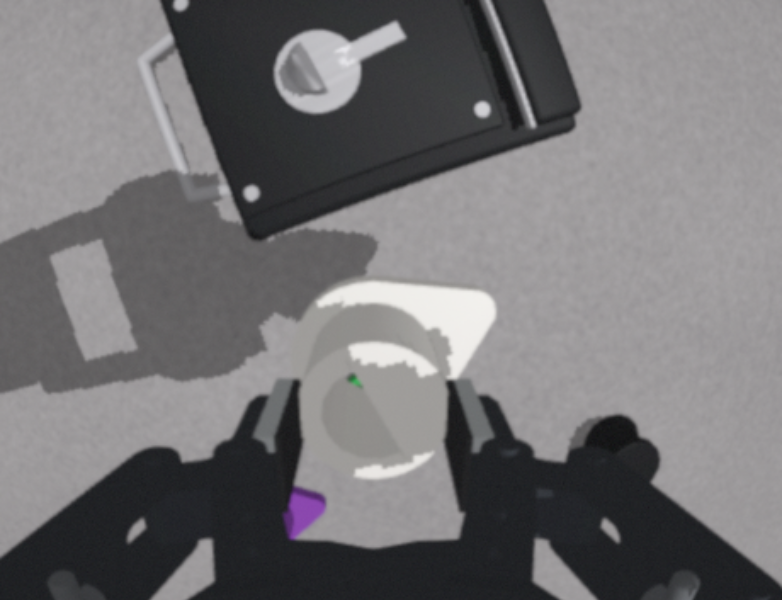

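The wrist view (before the 1.7x enlargement) shows the shoulder centre at about (286.5,62) and the pointer tip at (337,38). The held cam's hub top is at about (320,261), with the nose tip at about (389,201).

```bash
python3 - <<'E'
from h import *
m=camera_model("wrist");st=sense();im=np.load("w2.npy")
u=lambda x,y:(100+x/1.7,20+y/1.7)
A=lambda p,z:at_z(m,u(*p),z,True)
an=lambda d:np.degrees(np.arctan2(d[1],d[0])).round(1)
s=A((317,71),46);p=A((403,30),46);print("seat",s,"ptr",p,np.hypot(*(p-s)[:2]),an(p-s))
e1,e2=A((386,22),46)-0,0
h=A((374,410),183.8);n=A((493,308),143.8);print("hub",h,"nose",n,np.hypot(*(n-h)[:2]),an(n-h))
tc=np.r_[st["eef_pos"][:2],0];print("nose from tcp",an(n-tc),np.hypot(*(n-tc)[:2]))
f=A((403,455),183.8)-A((352,378),183.8);print("flat normal",an([-f[1],f[0]]),an([f[1],-f[0]]))
t=np.linspace(0,2*np.pi,60)
o=cv2.resize(im[20:380,100:560],(782,612))[:,:,::-1].copy()
def circ(c,r,z,col):
    q=np.array([proj(m,(c[0]+r*np.cos(a),c[1]+r*np.sin(a),z),True) for a in t]);q=(q-[100,20])*1.7
    cv2.polylines(o,[np.round(q*8).astype(int)],True,col,1,cv2.LINE_AA,3)
def line(a,b,col):
    q=[(np.array(proj(m,x,True))-[100,20])*1.7 for x in (a,b)]
    cv2.line(o,*[tuple(int(v) for v in np.round(x)) for x in q],col,1,cv2.LINE_AA)
circ(s,22,46,(0,0,255));circ(tc,22.5,183.8,(0,0,255));circ(tc,30,143.8,(255,0,0))
a=np.radians(13.5);line((s[0],s[1],46),(s[0]+48*np.cos(a),s[1]+48*np.sin(a),46),(0,0,255))
a=np.radians(12);line((tc[0],tc[1],143.8),(tc[0]+48*np.cos(a),tc[1]+48*np.sin(a),143.8),(0,160,0))
cv2.imwrite("pics/w2c.png",o[:520])
R=q2R(st["ee_rot"]);print((R.T@(np.array([s[0],s[1],165])-st["eef_pos"])).round(1))
E
```

```text
seat [565.64666092 220.76595295  46.        ] ptr [613.64476343 230.65988104  46.        ] 49.00722045875397 11.6
hub [563.82264906 101.45054242 183.8       ] nose [609.40127437 108.82452672 143.8       ] 46.171276021147804 9.2
nose from tcp 11.3 46.110239380344666
flat normal 15.3 -164.7
[117.3 -29.6   3.8]
```

View pics/w2c.png

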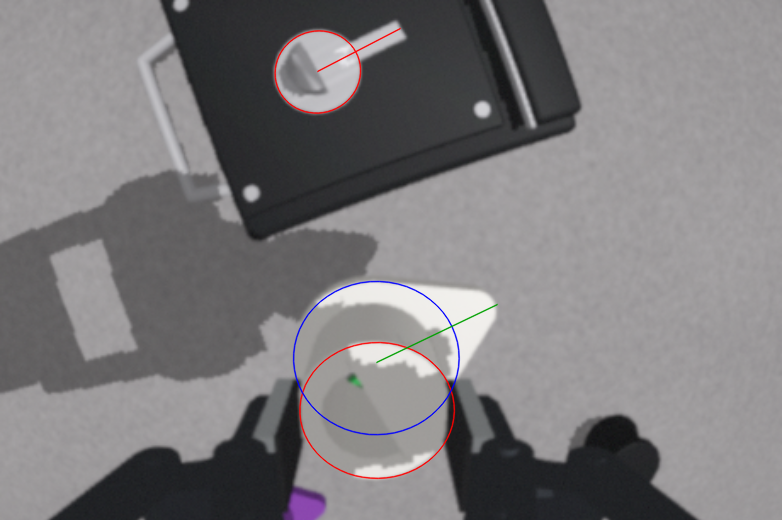

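{"name": "step_arm", "arguments": {
  "commands": "0.2 4 -1 0 0 0 0;0.2 8 -2 0 0 0 0;0.2 11.6 -2.9 0 0 0 0;0.2 11.6 -2.9 0 0 0 0;0.2 11.6 -2.9 1 0 0 0;0.2 11.6 -2.9 2.5 0 0 0;0.2 11.6 -2.9 3.8 0 0 0;0.2 11.6 -2.9 4 0 0 0;0.2 11.6 -2.9 4 0 0 0;0.2 11.6 -2.9 4 0 0 0;0.2 11.6 -2.9 4 0 0 0"
}}

```text
time_s: 6.23
eef_pos: [566.2, 219.0, 129.6]
ee_rot: [0.0, 0.792, 0.61, 0.001]
force: [-0.3, -0.4, -1.5]
grip_width: 0.494
grip_force: 41.1
```

```bash
python3 - <<'E'
from h import *
st=sense()
print({k:np.round(st[k],3) for k in ("time_s","eef_pos","ee_rot","grip_width","grip_force","force")})
a=capture("top");b=capture("wrist");s=capture("scene")
save("hov",np.hstack([cv2.resize(b[140:340,220:420],(400,400),interpolation=cv2.INTER_CUBIC),cv2.resize(s[180:300,380:500],(400,400),interpolation=cv2.INTER_CUBIC)]))
E
```

```text
{'time_s': np.float64(6.233), 'eef_pos': array([566.233, 219.046, 129.643]), 'ee_rot': array([0.   , 0.792, 0.61 , 0.001]), 'grip_width': np.float64(0.494), 'grip_force': np.float64(41.13), 'force': array([-0.297, -0.365, -1.459])}
```

View pics/hov.png

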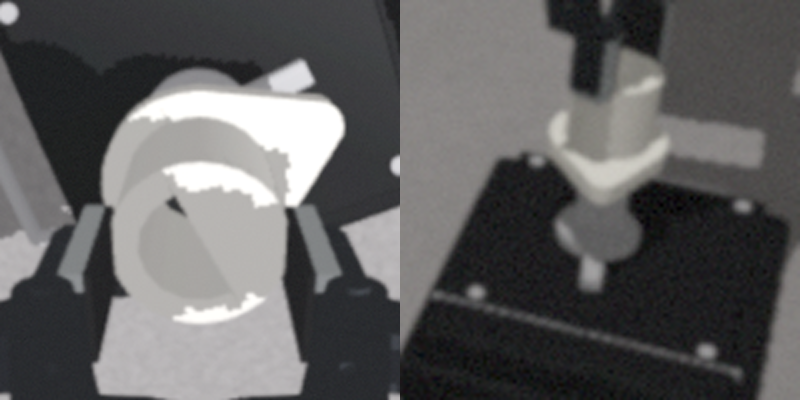

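The cam is above the spindle, with its nose lined up with the pointer in both views. I'll descend in stages and watch the force.

{"name": "step_arm", "arguments": {
  "commands": "0.2 0 -0.1 0.5 0 0 0;0.2 0 -0.1 1 0 0 0;0.2 0 -0.1 1.5 0 0 0;0.2 0 -0.1 2 0 0 0;0.2 0 -0.1 2.4 0 0 0;0.2 0 -0.1 2.4 0 0 0"
}}

```text
time_s: 6.88
eef_pos: [564.7, 219.6, 103.8]
ee_rot: [-0.0, 0.792, 0.61, -0.0]
force: [1.3, 1.1, -1.6]
grip_width: 0.498
grip_force: 41.1
```

{"name": "step_arm", "arguments": {
  "commands": "0.2 0 0 0.4 0 0 0;0.2 0 0 0.8 0 0 0;0.2 0 0 1.2 0 0 0;0.2 0 0 1.6 0 0 0;0.2 0 0 1.8 0 0 0;0.2 0 0 1.8 0 0 0"
}}

```text
time_s: 7.38
eef_pos: [564.9, 219.7, 86.3]
ee_rot: [-0.0, 0.792, 0.61, 0.0]
force: [3.0, 0.8, -3.0]
grip_width: 0.501
grip_force: 41.0
```

{"name": "step_arm", "arguments": {
  "commands": "0.2 0 0 0.2 0 0 0;0.2 0 0 0.4 0 0 0;0.2 0 0 0.5 0 0 0;0.2 0 0 0.6 0 0 0;0.2 0 0 0.6 0 0 0;0.2 0 0 0.6 0 0 0"
}}

```text
time_s: 7.88
eef_pos: [565.0, 220.0, 81.4]
ee_rot: [0.0, 0.792, 0.61, 0.001]
force: [0.8, 2.8, 4.0]
grip_width: 0.496
grip_force: 41.7
```

It has reached the shoulder: z is 81.4 against the expected 81, and the force has turned upward. Release and retreat.

{"name": "step_arm", "arguments": {
  "commands": "1 0 0 0 0 0 0;1 0 0 0 0 0 0;1 0 0 0 0 0 0;1 0 0 0 0 0 0;1 0 0 0 0 0 0;1 0 0 0 0 0 0;1 0 0 -2 0 0 0;1 0 0 -5 0 0 0;1 0 0 -9 0 0 0;1 -2 0 -12 0 0 0;1 -5 0 -12 0 0 0;1 -8 0 -12 0 0 0;1 -8 0 -12 0 0 0;1 -8 0 -12 0 0 0"
}}

```text
time_s: 9.05
eef_pos: [544.3, 141.4, 201.1]
ee_rot: [0.0, 0.793, 0.609, 0.0]
force: [-0.0, 0.0, -0.3]
grip_width: 0.999
grip_force: 0.0
```

```bash
python3 - <<'E'
from h import *
st=sense();m=camera_model("wrist")
print({k:np.round(st[k],3) for k in ("time_s","eef_pos","grip_width","force")})
b=capture("wrist");s=capture("scene")
o=b.copy();t=np.linspace(0,2*np.pi,60)
for r,z,c in((22.5,96,(255,0,0)),(30,56,(0,0,255))):
    q=np.array([proj(m,(565.2+r*np.cos(a),220.2+r*np.sin(a),z),True) for a in t]);cv2.polylines(o,[np.round(q*8).astype(int)],True,c,1,cv2.LINE_AA,3)
c=np.array(proj(m,(565,220,60),True)).astype(int);print(c)
x,y=max(0,min(440,c[0]-100)),max(0,min(200,c[1]-100))
save("end",np.hstack([cv2.resize(o[y:y+200,x:x+200],(400,400),interpolation=cv2.INTER_CUBIC),cv2.resize(s[180:300,380:500],(400,400),interpolation=cv2.INTER_CUBIC)]))
E
```

```text
{'time_s': np.float64(9.05), 'eef_pos': array([544.271, 141.358, 201.09 ]), 'grip_width': np.float64(0.999), 'force': array([-0.048,  0.047, -0.313])}
[320 102]
```

View pics/end.png

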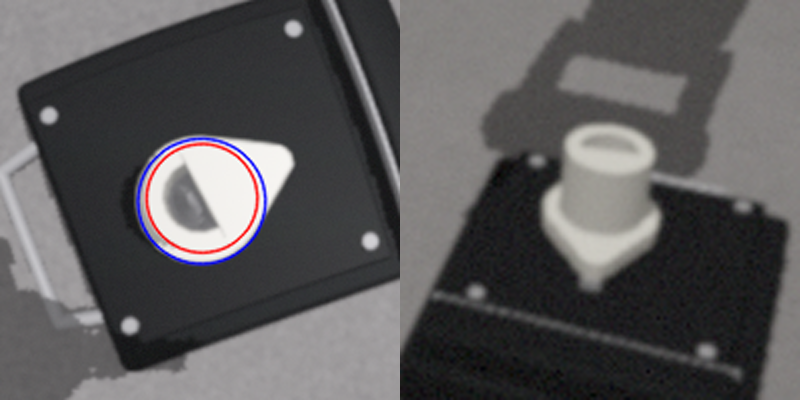

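The cam sits upright on the spindle. Its outline matches the projected circles for a fully seated cam, the nose covers the pointer, and the shaft shows inside the bore. The gripper is clear, so I'm handing in.

```bash
python3 -c "
from rig import *
print(finish_job())"
```

```text
the job is handed in; nothing more can be done
None
```

The white cam is fully seated on the spindle with its nose along the pointer and released, the roller was never touched, and I handed the job in at about 9 s; the hand-in call returned no verdict.

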